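# Level the drying shelf by the sink

## Task

Level the drying shelf beside the sink: first turn the knob of the sink-end foot until its nose points along the index line on its plate, then turn the knob of the other foot until the bubble of the spirit level lying on the shelf is centred between its two lines. Then press the level down flat on the shelf from above with the fingertips, firmly but not hard, and finish while still pressing it there, with the bubble still centred and the sink-end knob still on its index; nothing is let go at the end. Leave the level lying where it is, and disturb none of the crockery and other things on and around the shelf.

Things in the scene. Friction and masses are not known exactly. Their poses are not given: they have to be found in the camera images.
- rack: Base of the drying rack, on the counter; origin on the counter under the middle of the shelf. Its x points across the shelf away from the robot, its y along the shelf towards the steel sink at the robot's left (+y). Two dark T-feet stand 210 mm either side of the origin along y; a grey plastic tray (360 mm wide, 56 mm high) slides in it and is pulled out a little towards the robot.
- shelf: The steel shelf, 210 mm deep (x) by 350 mm long (y), with drain holes; origin in the middle of its top face, about 130 mm above the counter. Each end rides on the screw spindle of a levelling foot, 420 mm apart; turning a foot's knob raises or lowers that end, 8 mm a turn. It starts off level, the end away from the sink too low.
- sink_foot (a joint): Angle (rad) of the sink-end foot's knob (+y end). 0 = the nose points along the index line; it grows clockwise seen from above, which raises that end. Starts 0.6 to 1.4 rad past the index, so it is turned back counter-clockwise. Stops at -2.0 and 2.5; stiff thread (0.08 N m), it stays where it is left.
- sink_foot_grip (a point): Point on the axis of the sink-end knob at gripping height, 174 mm above the counter. The black knob is an upright bar 14 mm thick and 32 mm high (156 to 188 mm above the counter, index plate 24 mm below it); from the axis it reaches 26 mm to its blunt end and 39 mm to its narrower nose, a thin white line on top running to the nose. Its -x points to the nose, its y across the bar.
- index_mark (a point): Outer end of the index line, a thin black line with a small raised tab on the round plate (72 mm) under the sink-end knob: 36 mm from the knob's axis, on the side towards the robot (-x of the rack), 132 mm above the counter.
- far_foot (a joint): Angle (rad) of the other foot's knob (-y end), growing clockwise seen from above, which raises that end. Its level setting is not known beforehand (the counter slopes a little): with the sink-end knob on its index it needs 1.1 to 2.5 rad more, clockwise, each radian moving the bubble about 8 mm away from the sink. Stops at -4 and 3; stiff thread (0.08 N m), stays where it is left.
- far_foot_grip (a point): The same point on the other foot's knob, 174 mm above the counter; the knob is the same but has no index plate. The point turns with the knob: its -x points to the nose, its y across the bar.
- level: Loose spirit level, an aluminium bar 240 mm long (its y, roughly along the shelf, +y towards the sink), 32 mm wide (x), 40 mm high, 0.4 kg, lying on the front half of the shelf (the robot's side); origin in the middle of its underside. The vial lies in a window in the middle 86 mm of the top; the top beyond it, out to 115 mm from the middle, is flat and good to press on.
- vial_mid (a point): Middle of the vial, midway between its two black lines (28 mm apart), on the level's centre line 35 mm above its underside; axes as the level.
- bubble_mid (a point): Middle of the pale bubble (20 mm long), which moves along the level's y in the pale green vial, towards whichever end is higher; it settles in about 1 s. Centred when it coincides with vial_mid.
- bubble (a joint): Place of the bubble along the level's y in m from the middle of the vial: 0 = centred, positive towards the sink end; it stops at +-0.022 at the ends of the vial.
- mug: Bystander: blue enamel mug, 80 mm across, 78 mm high, with a handle, in the back row on the shelf (about 105 mm behind the level); origin under its middle.
- teapot_lid: Bystander: white porcelain teapot lid with a knob, 80 mm across, 50 mm high, in the back row on the shelf; origin under its middle.
- tumbler: Bystander: glass tumbler, 70 mm across, 88 mm high, in the back row on the shelf; origin under its middle.
- spatula: Bystander: wooden spatula, 270 mm long, lying on the counter behind the rack.
- lid_rest: Bystander: flat green silicone lid rest, 100 mm across, 9 mm high, on the counter beyond the rack's far end (-y).
- saucer: Bystander: white saucer, 140 mm across, 20 mm high, on the counter beyond the rack's far end (-y).
There are look-alikes about, which are no part of the job. Of the things like the level, leave any that is turquoise; of the rest the larger one is meant.

How it is judged (in metres and radians):
On the way, in this order (a step that is already met when the one before it is completed fails the run):
1. the sink-end knob is turned to its index line (within 0.15 rad) (value of joint sink_foot between -0.15 and 0.15 rad), for 0.2 s.
2. the other foot is turned until the bubble rests between the lines (within 4 mm), the level lying untouched on the shelf (all of step 1 and value of joint bubble between -0.004 and 0.004 m and z of level in the frame of shelf between -0.003 and 0.003 m and distance of level from where it was at the start of the episode below 0.05 m and contact force between the fingers and level below 0.5 N), for 0.4 s.
At the end, for the whole second after the job is handed in: Still pressing: the fingers push on the level with over 2 N and the level bears on the shelf with over 6 N; it lies flat on the shelf within 50 mm of where it was; bubble within 4 mm of the middle, shelf level within 0.003 rad, sink-end knob within 0.15 rad of its index (all of step 1 and value of joint bubble between -0.004 and 0.004 m and z of level in the frame of shelf between -0.003 and 0.003 m and distance of level from where it was at the start of the episode below 0.05 m and contact force between the fingers and level above 2 N and contact force between level and shelf above 6 N and angle between shelf's own z axis and vertical below 0.003 rad); the arm keeps its last pose, push and grip.
It fails at once if crockery on the shelf is shifted by more than 30 mm or tipped (distance of any of mug, teapot_lid, tumbler from where it was at the start of the episode above 0.03 m or angle between any of mug, teapot_lid, tumbler's own z axis and vertical above 0.35 rad).
It fails at once if something on the counter is shifted by more than 30 mm or tipped (distance of any of spatula, lid_rest, saucer from where it was at the start of the episode above 0.03 m or angle between any of spatula, lid_rest, saucer's own z axis and vertical above 0.35 rad).
It fails at once if the level is pushed with more than 45 N (contact force between the fingers and level above 45 N).
It fails at once if the level is tipped over (angle between level's own z axis and vertical above 0.35 rad).
It also fails if it takes over 67 s, if anything falls off the work surface, if the arm or the gripper's body presses on something with over 40 N, if the wrist force passes 120 N, or if a joint passes its speed limit or range.

## Robot

A 6-joint arm with a two-finger parallel gripper is mounted at the origin on the work surface. World frame = base frame: x ahead of the robot, y to its left, z up, the work surface at z = 0. Lengths are in m, angles in degrees, forces in N, time in s.
With the tool pointing down it reaches from about 0.275 to 0.825 m from the base axis. Payload 4.9 kg.
Tool frame: the origin (TCP) lies at the very end of the fingers, on their centre line; the grasp point (between the pads) lies hold_point_z behind it (hold_point_z is the distance from the TCP to the grasp point, in m); z points along the fingers, y is the direction in which the jaws open and shut (so a half turn about z gives the same grasp; the last joint's range is limited). The gripper opens to 85 mm and grips with 20 to 120 N. Pads are 22 mm wide; open, the fingers measure 114 mm over their backs; the gripper's body (76 mm by 85 mm) begins 54 mm behind the grasp point. The pads swing forward as they close: fully open they stand 13 mm farther back than shut.
Start: joints at [56.081, 18.69, -11.035, 60.275, 0, 82.311], TCP at [0.243, 0.493, 0.231] pointing down, gripper open.
Joint ranges: [-152.03, 152.03], [-55.5, 102.48], [-74.3, 77.21], [-110.64, 120.58], [-84.22, 78.4], [-180, 180]. Speed limits (degrees/s): [147.25, 147.25, 180, 180, 180, 180].

## Interface

Orientations are given as [roll, pitch, yaw] about the fixed x, y, z axes, in that order (R = Rz(yaw) Ry(pitch) Rx(roll)).
In Python, from bench import * gives the robot as it stands.
- The arm moves only by the tool arm_command, never from a script. Its argument "plan" is a list of rows, each a list of 5 numbers: the finger opening in m, from 0 to 0.0854, then the shift along the tool's x, y, z in m, then the turn about the tool's z in degrees. A call has 1 to 10 rows; each row is the pose to reach, as a shift and turn from the pose commanded when the call began, along the tool's axes at that moment; what a row does not reach only later rows make up. A row lasts 1/12 s, in which the tool goes at most 41.7 mm and 7.16 degrees, less where a joint would pass 70% of its speed; a pose out of reach is approached as far as the arm can. A call with a gripper value outside its range is refused whole. The fingers move at their own pace and stop on an object; "grip_force" is the grip in N (left out, the last holds). Time passes only in rows, so rows that repeat a pose let the fingers close. It gives the time, the measured TCP pose, the force and the opening at its end, in the units of the state.
- get_obs(): the state, without advancing time (a new reading comes with each control period).
- get_image(name): name is "scene" or "top" or "wrist"; returns the picture (480x640x3 uint8, red, green, blue); there is no depth.
- camera_info(name): a dict with "fx", "fy", "cx", "cy" (pixels), "R" (3x3) and "t" (3): a world point X has camera coordinates R X + t. Camera axes: x right, y down, z forward; pixel columns grow to the right and rows downward; lengths in m; the calibration is good to about 2 mm. A picture is of the moment at which its call begins: read the wrist's pose just before it. camera_info takes no time and is no camera call; for the wrist camera it gives the pose at the moment of the call.
- hand_in(): hands the job in, once; it reports no verdict.
The state is a dict: "time": time; "joints": joint angles; "joint_vel": joint speeds; "joint_efforts": joint torques, N m; "tool_pos": TCP position; "tool_rot": TCP orientation; "wrist_force": force on the tool from outside, world axes, zero at the start; "moment": the same for the moment, N m; "grip_width": finger opening in m.
Only numpy, scipy, OpenCV 4.12 (cv2) and the standard library are available. Lean on these libraries where they do the work, as an engineer would, in place of code of your own. Each camera call takes 0.05 s, during which the arm holds its last target.

## Working session

There is one attempt and no reset: what is moved stays moved. The work goes in short steps, Python scripts to look and compute and a tool call to move; the robot and the scene stay as the last step left them, time stands still between calls to the robot, and variables do not carry over. Pictures are saved under pics/ and viewed, and the job is handed in when it is done.

Besides the shell and the picture viewer there is one more tool, called after "Call:" as name([rows], argument=value, ...), one row to a line, values as JSON. arm_command: Moves the arm, as the interface text tells. Its arguments: {"type":"object","properties":{"plan":{"type":"array"},"grip_force":{"type":"number"}},"required":["plan"]}

```bash
ls; mkdir -p pics
python3 - <<'E'
from bench import *
import cv2
o=get_obs();print({k:(v if not hasattr(v,'round') else v) for k,v in o.items()})
for n in ("scene","top","wrist"):
    im=get_image(n); cv2.imwrite(f"pics/{n}0.png",im[:,:,::-1])
    c=camera_info(n);print(n,c)
E
```

```text
pics
{'time': 0.0, 'joints': array([ 5.60803861e+01,  1.87334381e+01, -1.10912844e+01,  6.02747560e+01,
        5.31087400e-05,  8.23112776e+01]), 'joint_vel': array([ 0.07927644,  0.00585664, -0.02292103, -0.03848929, -0.06885979,
        0.01070503]), 'joint_efforts': array([-3.17591337e-03, -4.43399942e+01,  2.62439579e+01,  1.55699597e-02,
       -5.27718457e-04,  3.27565601e-05]), 'tool_pos': array([0.24275544, 0.49288444, 0.23049465]), 'tool_rot': array([-1.79901423e+02, -1.33619692e-02,  1.53769097e+02]), 'wrist_force': array([-0.4319673 , -0.86318231,  0.37661603]), 'moment': array([-0.03997535,  0.05273194, -0.01265728]), 'grip_width': 0.08534658383203776}
scene {'fx': 560.3711175597323, 'fy': 560.3711175597323, 'cx': 323.4831230114655, 'cy': 233.252864051894, 'R': array([[-0.0739994 ,  0.99722342,  0.00833953],
       [ 0.54642373,  0.0475402 , -0.8361585 ],
       [-0.8342333 , -0.05731831, -0.54842449]]), 't': array([ 0.12217611, -0.17124174,  1.58004892])}
top {'fx': 506.81183335828587, 'fy': 506.81183335828587, 'cx': 315.16484840410567, 'cy': 239.0206695472308, 'R': array([[ 0.02809536, -0.99956868,  0.00855051],
       [-0.98033158, -0.02922427, -0.1951818 ],
       [ 0.19534749, -0.00289863, -0.98072981]]), 't': array([-0.11058121,  0.53075053,  1.14283953])}
wrist {'fx': 352.33425056283045, 'fy': 352.33425056283045, 'cx': 319.83180886586655, 'cy': 238.7822429208711, 'R': array([[ 0.44226425,  0.89688387, -0.00128715],
       [ 0.86512753, -0.42622542,  0.26436008],
       [ 0.23655168, -0.11803056, -0.96442319]]), 't': array([-0.54995194, -0.03485839,  0.37726973])}
```

View pics/top0.png

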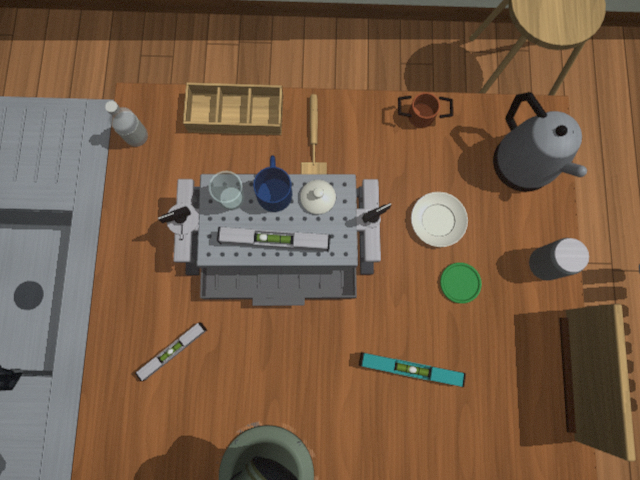

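View pics/scene0.png

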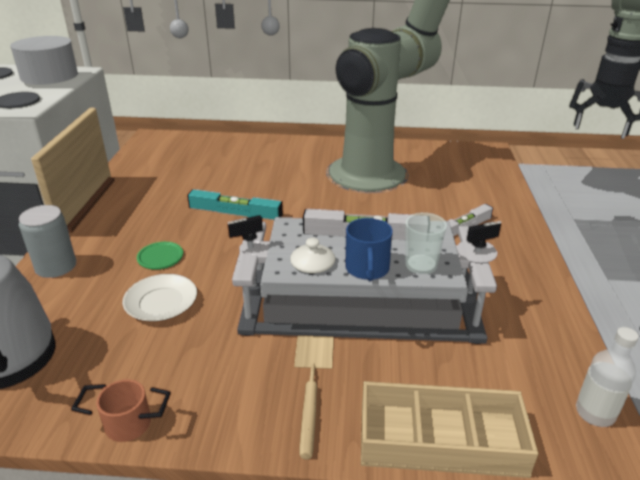

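View pics/wrist0.png

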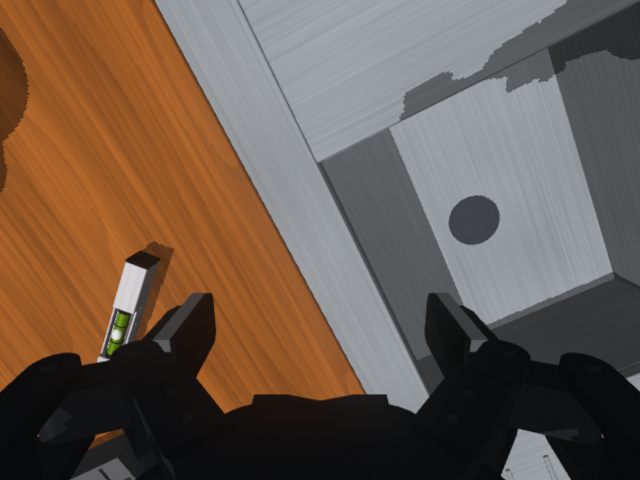

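The top view shows the rack's level at about (273,239), with its bubble at about (262,238), shifted towards the sink. The sink-end knob is near (177,214) and the far knob near (376,213). The look-alikes are the small silver level at (170,352) and the turquoise one at (412,369). I'll zoom in next.

```bash
cat > h.py <<'E'
from bench import *
import cv2, numpy as np
def snap(n,name,roi=None,s=1):
    im=get_image(n)[:,:,::-1].copy(); cv2.imwrite(f"pics/{name}_full.png",im)
    crop(im,name,roi,s); return im
def crop(im,name,roi=None,s=1):
    if roi: im=im[roi[1]:roi[3],roi[0]:roi[2]]
    cv2.imwrite(f"pics/{name}.png",cv2.resize(im,None,fx=s,fy=s,interpolation=cv2.INTER_CUBIC))
def ray(c,u,v,z):
    d=np.array([(u-c['cx'])/c['fx'],(v-c['cy'])/c['fy'],1.])
    R=np.array(c['R']);t=np.array(c['t']); o=-R.T@t; w=R.T@d
    return o+w*(z-o[2])/w[2]
def proj(c,X):
    p=np.array(c['R'])@np.array(X)+np.array(c['t']); return np.array([c['fx']*p[0]/p[2]+c['cx'],c['fy']*p[1]/p[2]+c['cy']])
E
python3 - <<'E'
from h import *
im=cv2.imread('pics/top0.png')
a=cv2.resize(im[185:275,150:250],None,fx=8,fy=6.6,interpolation=cv2.INTER_CUBIC)
crop(im,'a',(150,190,220,260),8)
crop(im,'b',(345,180,415,250),8)
crop(im,'c',(205,215,345,260),5.5)
E
```

```text
(no output)
```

View pics/a.png

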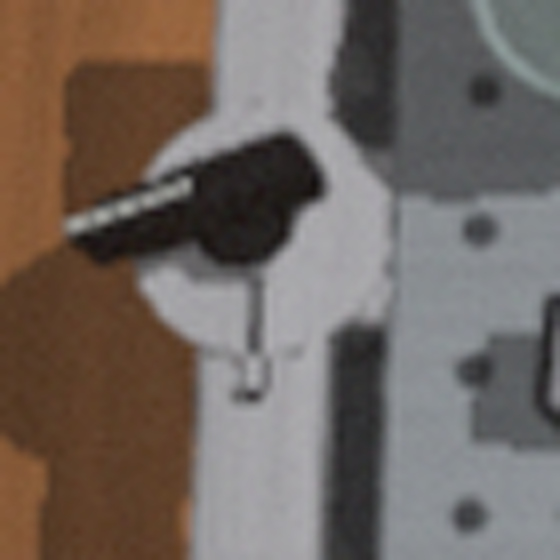

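View pics/b.png

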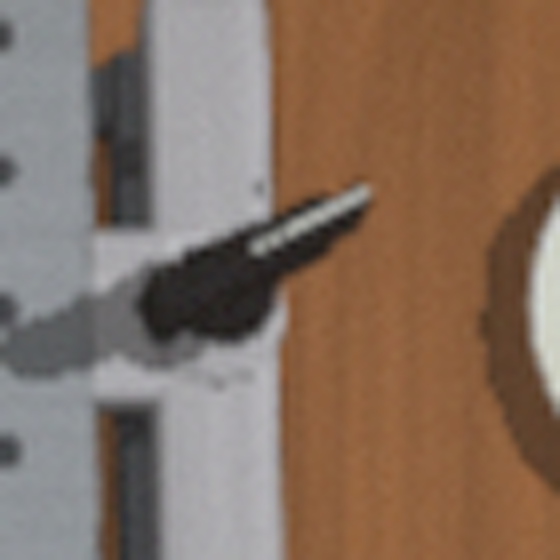

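View pics/c.png

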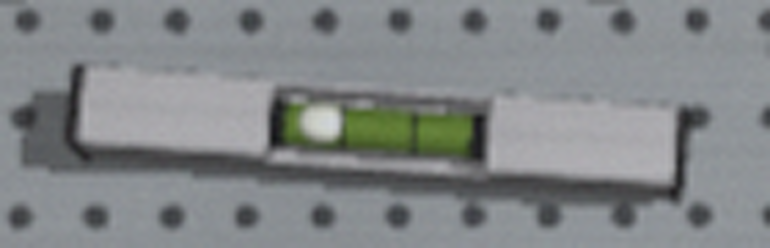

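Run:
```python
from h import *
c=camera_info('top'); print('cam',-np.array(c['R']).T@np.array(c['t']))
f=lambda p,o,s=8:((p[0]+.5)/s-.5+o[0],(p[1]+.5)/s-.5+o[1])
P={}
def q(n,p,o,z,s=8): 
    P[n]=ray(c,*f(p,o,s),z); print(n,np.round(P[n]*1000,1))
A=(150,190);B=(345,180);C=(205,215)
q('s_nose',(68,228),A,.188);q('s_lin',(190,183),A,.188);q('s_blunt',(300,155),A,.188)
q('s_idxout',(258,350),A,.132);q('s_idxin',(255,280),A,.132)
q('plateL',(136,265),A,.132);q('plateR',(392,240),A,.132)
q('f_nose',(368,190),B,.188);q('f_lin',(252,248),B,.188);q('f_blunt',(150,295),B,.188)
for n,p in dict(LT=(82,66),LB=(75,150),RT=(685,108),RB=(678,195)).items(): q(n,p,C,.170,5.5)
q('bub',(321,123),C,.166,5.5)
q('lineR',(414,130),C,.165,5.5); q('lineL',(345,128),C,.165,5.5)
for s in 'sf':
    d=P[s+'_nose']-P[s+'_lin']; print(s,np.degrees(np.arctan2(d[1],d[0])), np.linalg.norm(d)); d=d/np.linalg.norm(d)
    print('axis from nose',P[s+'_nose']-.039*d,'len',np.linalg.norm(P[s+'_nose']-P[s+'_blunt']))
```

```text
cam [ 0.30016749 -0.09171005  1.22535516]
s_nose [541.8 236.1 188. ]
s_lin [554.9 205.1 188. ]
s_blunt [563.4 176.9 188. ]
s_idxout [522.  198.6 132. ]
s_idxin [541.7 201.  132. ]
plateL [544.9 234.1 132. ]
plateR [554.1 164.1 132. ]
f_nose [ 588.7 -252.3  188. ]
f_lin [ 571.9 -221.7  188. ]
f_blunt [ 558.3 -194.8  188. ]
LT [531.3 109.6 170. ]
LB [498.1 110.2 170. ]
RT [ 521.7 -124.3  170. ]
RB [ 487.4 -122.3  170. ]
bub [512.3  16.5 166. ]
lineR [510.9 -19.5 165. ]
lineL [510.8   7.2 165. ]
s 112.9768251908868 0.03357130186407616
axis from nose [0.55702192 0.20014596 0.188     ] len 0.06297894289543975
f -61.32041821241781 0.034969400944407016
axis from nose [ 0.56997711 -0.21813384  0.188     ] len 0.06503359769308407
```

Run:
```python
import bench
print([n for n in dir(bench) if not n.startswith('_')])
print(getattr(bench,'hold_point_z',None))
from h import *
c=camera_info('top')
for n,(u,v,z) in dict(tumR=(226,187,.218),mug=(272,188,.208),lid=(318,195,.16)).items(): print(n,ray(c,u,v,z))
w=camera_info('wrist');print('wristcam',-np.array(w['R']).T@np.array(w['t']))
print(camera_info('wrist').keys())
```

```text
['Unreachable', 'camera_info', 'get_image', 'get_obs', 'hand_in', 'hold_point_z']
0.0187
tumR [0.60485391 0.09250548 0.218     ]
mug [ 0.60865488 -0.00161498  0.208     ]
lid [ 0.61041711 -0.09828963  0.16      ]
wristcam [0.18413724 0.52291485 0.37235498]
dict_keys(['fx', 'fy', 'cx', 'cy', 'R', 't'])
```

```bash
cat >> h.py <<'E'
from scipy.spatial.transform import Rotation as Ro
def plan(target,yaw=None):
    o=get_obs(); R=Ro.from_euler('xyz',o['tool_rot'],degrees=True).as_matrix()
    d=R.T@(np.array(target)-o['tool_pos'])
    print('t',round(o['time'],2),'pos',np.round(o['tool_pos'],4),'rot',np.round(o['tool_rot'],2),'j6',round(o['joints'][5],1),'F',np.round(o['wrist_force'],1),'M',np.round(o['moment'],2),'g',round(o['grip_width'],4))
    print('shift',np.round(d,4), 'turn', None if yaw is None else round(-((yaw-o['tool_rot'][2]+180)%360-180),2))
E
python3 -c "
from h import *
plan((.557,.2,.2305),113)"
```

```text
t 0.15 pos [0.2428 0.493  0.2307] rot [-1.7992e+02 -1.0000e-02  1.5377e+02] j6 82.3 F [-1.1 -1.5  0.2] M [-0.03  0.03 -0.  ] g 0.0856
shift [-4.113e-01 -1.240e-01  3.000e-04] turn 40.77
```

Call:
arm_command([
  [0.0854,-0.04,-0.012,0,4],
  [0.0854,-0.08,-0.024,0,9],
  [0.0854,-0.12,-0.036,0,14],
  [0.07,-0.16,-0.048,0,19],
  [0.06,-0.2,-0.06,0,24],
  [0.05,-0.24,-0.072,0,29],
  [0.05,-0.28,-0.084,0,33],
  [0.05,-0.32,-0.096,0,37],
  [0.05,-0.36,-0.108,0,40.8],
  [0.05,-0.39,-0.117,0,40.8],
], grip_force=30)

```text
time: 0.98
tool_pos: [0.5431, 0.2135, 0.231]
tool_rot: [180.0, 0.0, 112.7]
wrist_force: [0.5, 1.6, -0.3]
grip_width: 0.0499
```

```bash
python3 -c "
from h import *
plan((.557,.2,.2305),113)"
```

```text
t 0.98 pos [0.5431 0.2135 0.231 ] rot [1.8000e+02 3.0000e-02 1.1273e+02] j6 81.5 F [ 0.5  1.6 -0.3] M [ 0.03 -0.05 -0.01] g 0.0499
shift [-0.0178  0.0076  0.0005] turn -0.27
```

Call:
arm_command([
  [0.05,-0.0105,0.004,0,0],
  [0.05,-0.0205,0.0085,0,0],
  [0.05,-0.0205,0.0085,0,0],
])

```text
time: 1.23
tool_pos: [0.5579, 0.1994, 0.2308]
tool_rot: [-180.0, 0.0, 112.9]
wrist_force: [-1.2, 0.3, -0.1]
grip_width: 0.0496
```

```bash
python3 -c "
from h import *
plan((.557,.2,.1555),113)
snap('wrist','w1');print(camera_info('wrist'))"
```

```text
t 1.23 pos [0.5579 0.1994 0.2308] rot [-1.7997e+02  1.0000e-02  1.1286e+02] j6 79.7 F [-1.2  0.3 -0.1] M [ 0.05  0.05 -0.01] g 0.0496
shift [ 0.0009 -0.0005  0.0753] turn -0.14
{'fx': 352.33425056283045, 'fy': 352.33425056283045, 'cx': 319.83180886586655, 'cy': 238.7822429208711, 'R': array([[ 9.21029058e-01,  3.89493275e-01, -6.80379892e-04],
       [ 3.75856689e-01, -8.88321923e-01,  2.63848272e-01],
       [ 1.02162731e-01, -2.43267651e-01, -9.64563957e-01]]), 't': array([-0.59189741, -0.06536296,  0.36880916])}
```

View pics/w1.png

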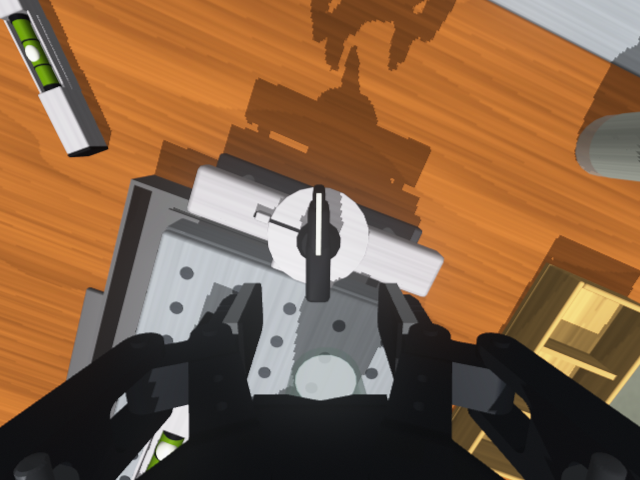

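```bash
python3 -c "
from h import *
c=camera_info('wrist')
im=cv2.imread('pics/w1_full.png'); crop(im,'w1z',(240,160,400,310),4.5)
for n,(u,v,z) in dict(nose=(319,186,.188),l0=(319,193,.188),l1=(318.5,254,.188),idx=(261,214,.132),idx2=(300,230,.132),pT=(318,188,.132),pL=(267,237,.132),pR=(369,237,.132)).items(): print(n,ray(c,u,v,z))
"
```

```text
nose [0.54007344 0.2417705  0.188     ]
l0 [0.54149552 0.23840189 0.188     ]
l1 [0.55429689 0.20737144 0.188     ]
idx [0.51293753 0.20203315 0.132     ]
idx2 [0.54218889 0.20198255 0.132     ]
pT [0.54241003 0.23405858 0.132     ]
pL [0.52261596 0.18816802 0.132     ]
pR [0.58902425 0.21626565 0.132     ]
```

View pics/w1z.png

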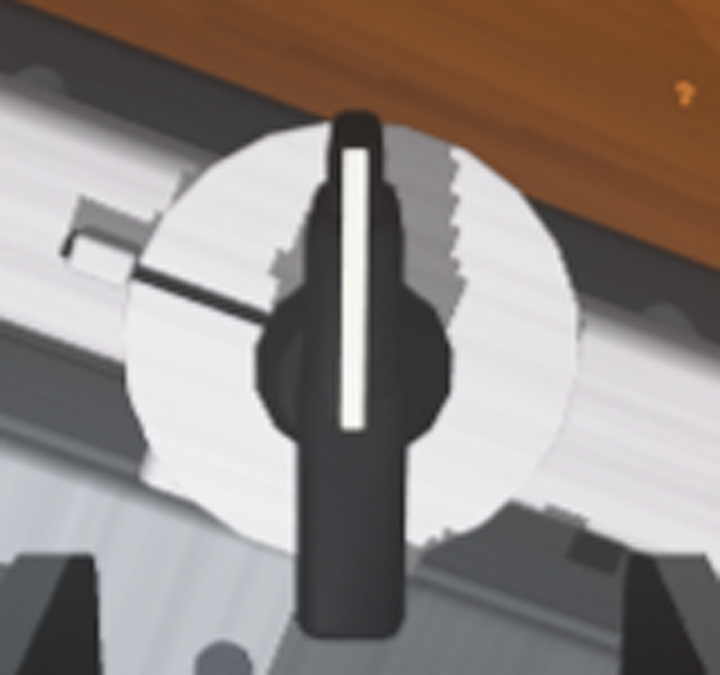

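Call:
arm_command([
  [0.05,0.001,-0.0005,0.025,0],
  [0.05,0.002,-0.0005,0.05,0],
  [0.05,0.002,-0.0005,0.07,0],
  [0.05,0.002,-0.0005,0.075,0],
  [0.03,0.002,-0.0005,0.075,0],
  [0.0,0.002,-0.0005,0.075,0],
  [0.0,0.002,-0.0005,0.075,0],
  [0.0,0.002,-0.0005,0.075,0],
  [0.0,0.002,-0.0005,0.075,0],
], grip_force=35)

```text
time: 2.03
tool_pos: [0.5554, 0.2025, 0.1579]
tool_rot: [180.0, -0.0, 113.0]
wrist_force: [-4.6, -0.9, 7.0]
grip_width: 0.0134
```

```bash
python3 -c "
from h import *
plan((.557,.2,.1555),181.5)
snap('wrist','w2',(160,140,480,380),2.4)"
```

```text
t 2.03 pos [0.5554 0.2025 0.1579] rot [ 1.7997e+02 -2.0000e-02  1.1299e+02] j6 79.9 F [-4.6 -0.9  7. ] M [-0.07  1.08  0.02] g 0.0134
shift [-0.0029  0.0004  0.0024] turn -68.51
```

View pics/w2.png

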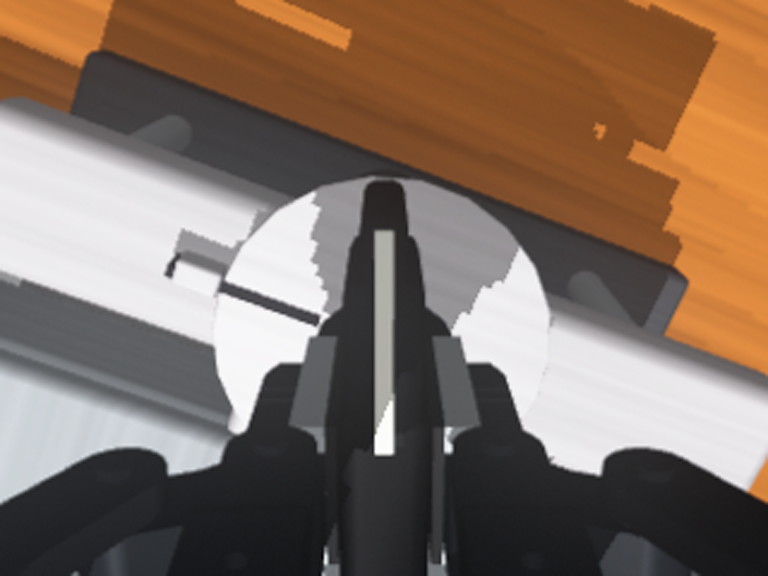

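Call:
arm_command([
  [0.0,0,-0.001,-0.002,-6],
  [0.0,0,-0.001,-0.002,-12],
  [0.0,0,-0.001,-0.002,-18],
  [0.0,0,-0.001,-0.002,-24],
  [0.0,0,-0.001,-0.002,-30],
  [0.0,0,-0.001,-0.002,-36],
  [0.0,0,-0.001,-0.002,-36],
])

```text
time: 2.67
tool_pos: [0.555, 0.2022, 0.1581]
tool_rot: [180.0, -0.0, 149.1]
wrist_force: [0.3, 1.9, -6.7]
grip_width: 0.0131
```

```bash
python3 -c "
from h import *
plan((.557,.2,.1555),181.5)
snap('wrist','w3',(160,140,480,380),2.4)"
```

```text
t 2.67 pos [0.555  0.2022 0.1581] rot [ 1.7996e+02 -3.0000e-02  1.4908e+02] j6 43.7 F [ 0.3  1.9 -6.7] M [ 0.33 -0.12  0.14] g 0.0131
shift [-0.0029 -0.0008  0.0026] turn -32.42
```

View pics/w3.png

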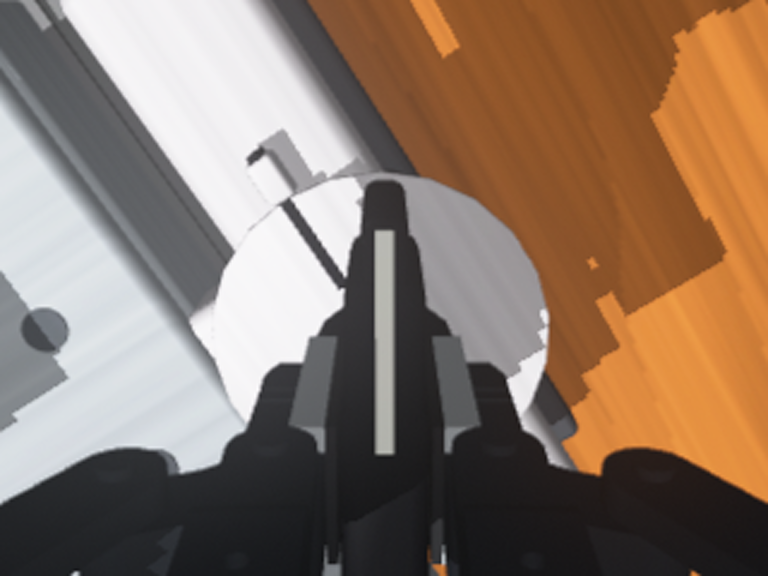

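Call:
arm_command([
  [0.0,0,0,0.001,-6],
  [0.0,0,0,0.001,-12],
  [0.0,0,0,0.001,-18],
  [0.0,0,0,0.001,-24],
  [0.0,0,0,0.001,-30],
  [0.0,0,0,0.001,-32.5],
  [0.0,0,0,0.001,-32.5],
  [0.0,0,0,0.001,-32.5],
])

```text
time: 3.38
tool_pos: [0.5549, 0.2017, 0.158]
tool_rot: [180.0, 0.0, -178.7]
wrist_force: [-2.3, -1.6, 1.5]
grip_width: 0.0132
```

```bash
python3 -c "
from h import *
plan((.557,.2,.1555),181.5)
snap('wrist','w4',(160,140,480,380),2.4)"
```

```text
t 3.38 pos [0.5549 0.2017 0.158 ] rot [ 1.8000e+02  2.0000e-02 -1.7869e+02] j6 11.5 F [-2.3 -1.6  1.5] M [0.06 0.56 0.1 ] g 0.0132
shift [-0.0021 -0.0018  0.0025] turn -0.19
```

View pics/w4.png

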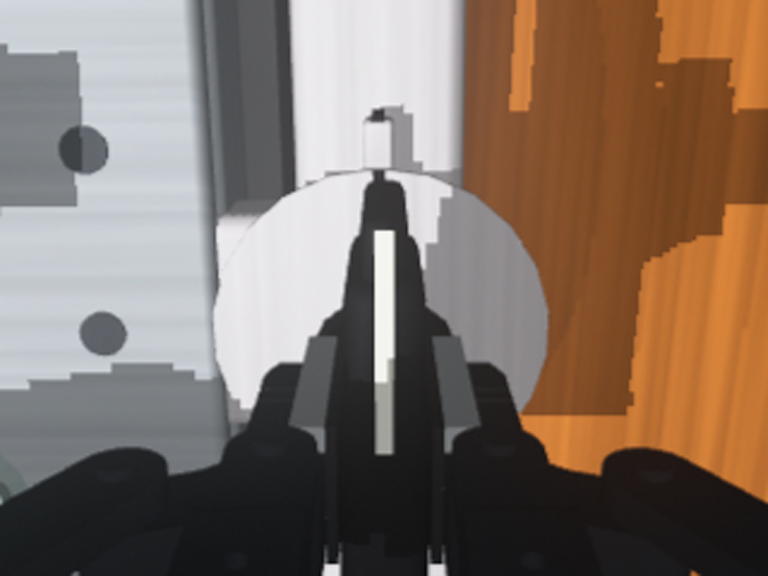

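Call:
arm_command([
  [0.03,0,0,0,0],
  [0.05,0,0,0,0],
  [0.05,0,0,0,0],
  [0.05,0,0,-0.03,0],
  [0.05,0,0,-0.065,0],
  [0.05,0,0,-0.09,0],
  [0.05,0,0,-0.09,0],
])

```text
time: 4.02
tool_pos: [0.5583, 0.2025, 0.2534]
tool_rot: [179.9, 0.6, -178.6]
wrist_force: [0.7, -0.2, 0.7]
grip_width: 0.0501
```

```bash
python3 -c "
from h import *
plan((.570,-.218,.248),118.7)
snap('wrist','w5',(160,100,480,340),2.4)
c=camera_info('wrist')
np.save('c5.npy',c,allow_pickle=True)
snap('top','t5',(205,215,345,260),5.5)
"
```

```text
t 4.02 pos [0.5583 0.2025 0.2534] rot [ 179.89    0.58 -178.56] j6 11.4 F [ 0.7 -0.2  0.7] M [-0.   -0.07 -0.02] g 0.0501
shift [-0.0011 -0.4207  0.0046] turn 62.74
```

View pics/w5.png

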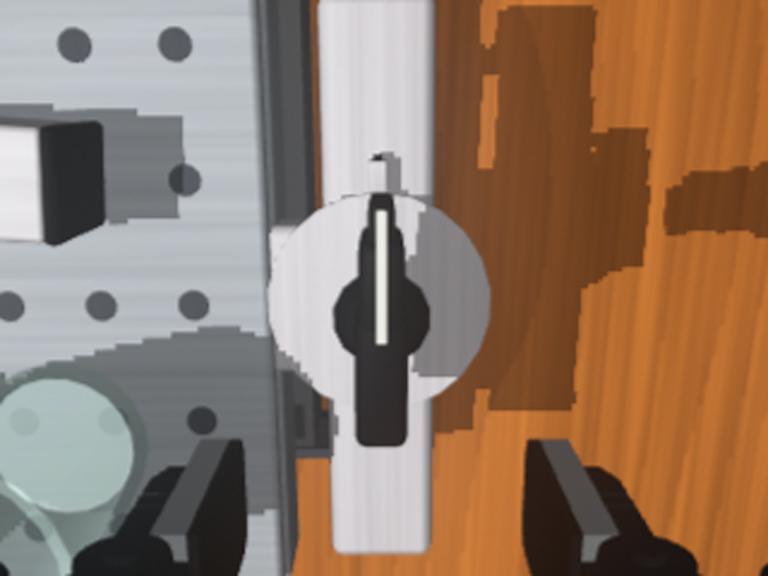

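View pics/t5.png

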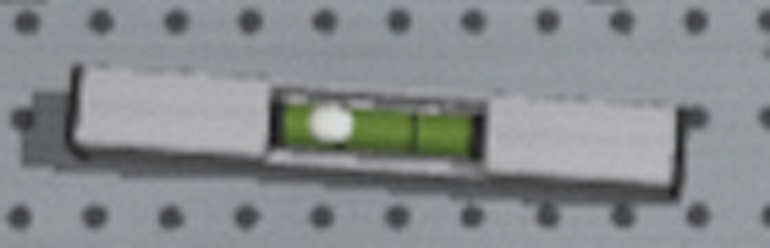

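The wrist view shows the sink knob's nose at (381,195) in the crop, in line with the index tab at (378,160). The top view now has the bubble at about (330,124), against a line midpoint of about 379, so it is roughly 20 mm towards the sink. I'm moving to the far knob.

Call:
arm_command([
  [0.05,0,-0.04,0,-7],
  [0.05,0,-0.08,0,-14],
  [0.05,0,-0.12,0,-21],
  [0.05,0,-0.16,0,-28],
  [0.05,0,-0.2,0,-35],
  [0.05,0,-0.24,0,-42],
  [0.05,0,-0.28,0,-49],
  [0.05,0,-0.32,0,-56],
  [0.05,0,-0.36,0,-63],
  [0.05,0,-0.4,0,-70],
])

```text
time: 4.95
tool_pos: [0.5639, -0.1876, 0.2456]
tool_rot: [179.9, 0.0, -111.4]
wrist_force: [0.7, -0.1, 0.1]
grip_width: 0.0499
```

Call:
arm_command([
  [0.05,0,0,0,-7],
  [0.05,0,0,0,-14],
  [0.05,0,0,0,-21],
  [0.05,0,0,0,-28],
  [0.05,0,0,0,-35],
  [0.05,0,0,0,-42],
  [0.05,0,0,0,-47],
  [0.05,0,0,0,-47],
])

```text
time: 5.62
tool_pos: [0.5642, -0.1859, 0.2455]
tool_rot: [179.9, 0.1, -64.6]
wrist_force: [-0.5, 0.4, -0.1]
grip_width: 0.0503
```

```bash
python3 -c "
from h import *
plan((.570,-.218,.248),-61.3)
snap('wrist','w6',(160,100,480,340),2.4)
c=camera_info('wrist')
np.save('c6.npy',c,allow_pickle=True)
snap('top','t6',(205,185,345,265),5.5)
"
```

```text
t 5.62 pos [ 0.5642 -0.1859  0.2455] rot [ 1.799e+02  1.200e-01 -6.464e+01] j6 -140.7 F [-0.5  0.4 -0.1] M [ 0.03 -0.04  0.06] g 0.0503
shift [ 0.0315  0.0085 -0.0025] turn -3.34
```

View pics/w6.png

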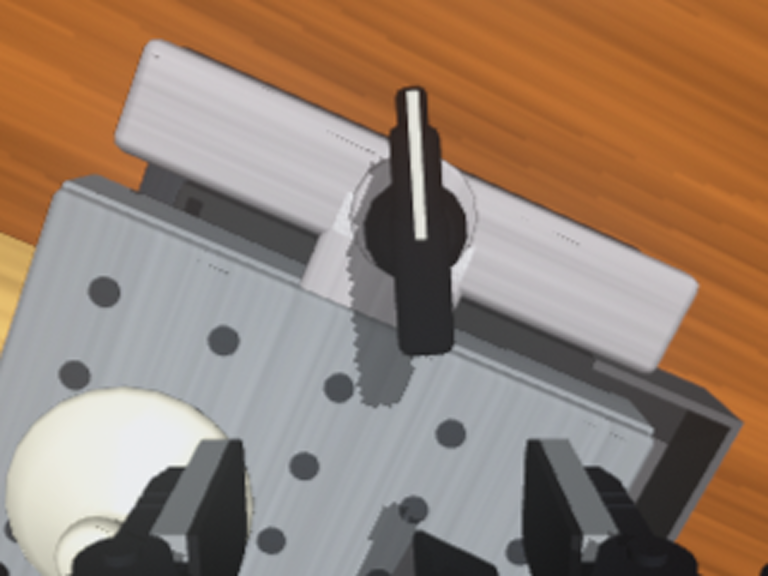

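View pics/t6.png

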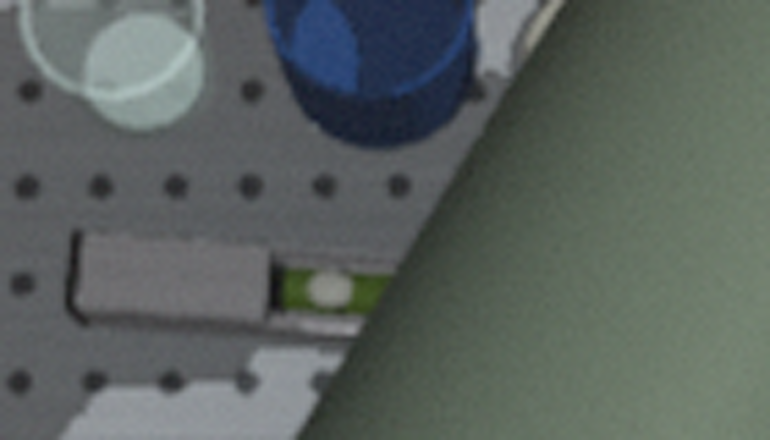

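```bash
python3 -c "
from h import *
c=np.load('c6.npy',allow_pickle=True).item()
f=lambda x,y:(160+(x+.5)/2.4-.5,100+(y+.5)/2.4-.5)
a=ray(c,*f(411.5,92),.188);b=ray(c,*f(421,240),.188);e=ray(c,*f(426,354),.188);n=ray(c,*f(409,88),.188)
d=a-b;print(a,b,np.degrees(np.arctan2(d[1],d[0])),np.linalg.norm(d),np.linalg.norm(n-e)); d/=np.linalg.norm(d)
h=np.degrees(np.arctan2(d[1],d[0]))
# blunt end 26mm, line start offset ~7.5mm ahead of axis (sink: l0 at 36?) 
print('axis via blunt',e+.026*d,'via nose',n-.039*d,'hub',ray(c,*f(416,225),.15))
ax=b-.005*d
plan((.570,-.218,.248),h)
"
```

```text
[ 0.5891532  -0.25069854  0.188     ] [ 0.57249495 -0.22122079  0.188     ] -60.52866064871796 0.033859045580904176 0.06305119599923932
axis via blunt [ 0.57186804 -0.21895518  0.188     ] via nose [ 0.57085485 -0.21728925  0.188     ] hub [ 0.57148482 -0.21967258  0.15      ]
t 5.72 pos [ 0.5644 -0.1859  0.246 ] rot [ 1.7993e+02  8.0000e-02 -6.4840e+01] j6 -140.5 F [-0.3  0.2 -0.8] M [0.02 0.03 0.01] g 0.0497
shift [ 0.0314  0.0086 -0.002 ] turn -4.31
```

Call:
arm_command([
  [0.05,0.016,0.004,0,-2],
  [0.05,0.032,0.0075,0,-4.3],
  [0.05,0.032,0.0075,0.02,-4.3],
  [0.05,0.032,0.0075,0.055,-4.3],
  [0.05,0.032,0.0075,0.08,-4.3],
  [0.05,0.032,0.0075,0.087,-4.3],
  [0.02,0.032,0.0075,0.087,-4.3],
  [0.0,0.032,0.0075,0.087,-4.3],
  [0.0,0.032,0.0075,0.087,-4.3],
  [0.0,0.032,0.0075,0.087,-4.3],
], grip_force=35)

```text
time: 6.55
tool_pos: [0.5707, -0.2198, 0.162]
tool_rot: [179.8, -0.1, -60.5]
wrist_force: [-6.9, -3.8, 1.7]
grip_width: 0.0131
```

```bash
python3 -c "
from h import *
plan((.571,-.218,.159),-60.5)
snap('wrist','w7',(160,140,480,380),2.4)"
```

```text
t 6.55 pos [ 0.5707 -0.2198  0.162 ] rot [ 1.7977e+02 -1.4000e-01 -6.0470e+01] j6 -147.4 F [-6.9 -3.8  1.7] M [-0.64  1.13 -0.01] g 0.0131
shift [-0.0014 -0.0012  0.003 ] turn 0.03
```

View pics/w7.png

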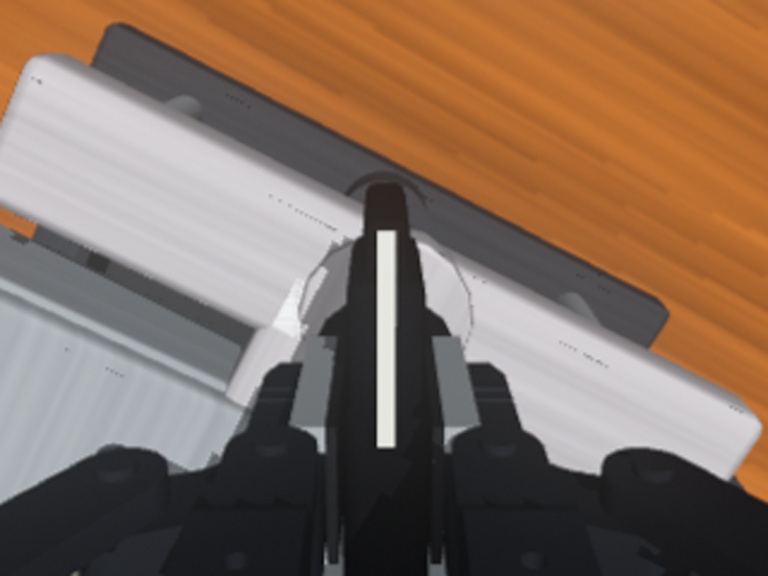

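Call:
arm_command([
  [0.0,0,0.0012,0,6.5],
  [0.0,0,0.0012,0,13],
  [0.0,0,0.0012,0,19.5],
  [0.0,0,0.0012,0,26],
  [0.0,0,0.0012,0,32.5],
  [0.0,0,0.0012,0,39],
  [0.0,0,0.0012,0,45.5],
  [0.0,0,0.0012,0,52],
  [0.0,0,0.0012,0,58.5],
  [0.0,0,0.0012,0,65],
])

```text
time: 7.43
tool_pos: [0.5684, -0.2197, 0.1619]
tool_rot: [179.9, -0.3, -125.8]
wrist_force: [-10.5, -0.8, 2.9]
grip_width: 0.0134
```

```bash
python3 -c "
from h import *
plan((.571,-.218,.159),-60.5)
snap('wrist','w8',(160,140,480,380),2.4)
snap('scene','s8',(280,180,440,280),5)
snap('top','t8',(205,205,345,265),5.5)"
```

```text
t 7.43 pos [ 0.5684 -0.2197  0.1619] rot [ 179.9    -0.26 -125.78] j6 -82.2 F [-10.5  -0.8   2.9] M [-0.21  1.88  0.13] g 0.0134
shift [-0.0029 -0.0011  0.0029] turn -65.28
```

View pics/w8.png

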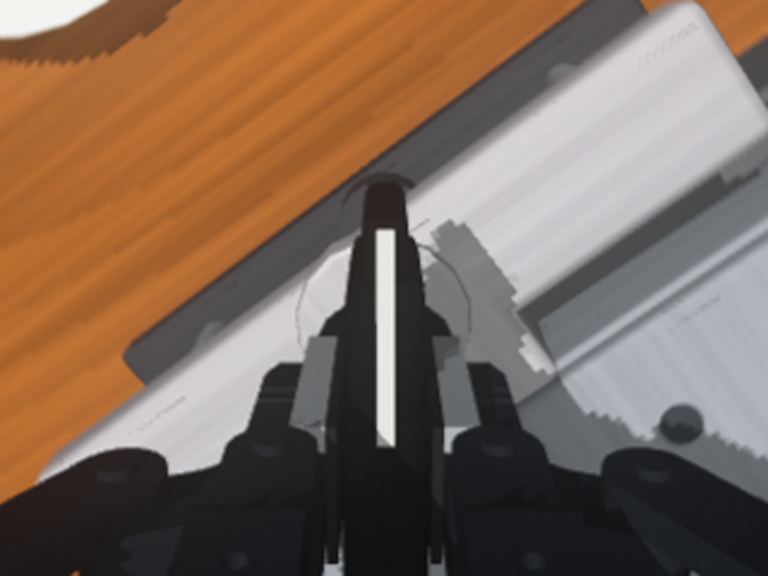

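View pics/s8.png

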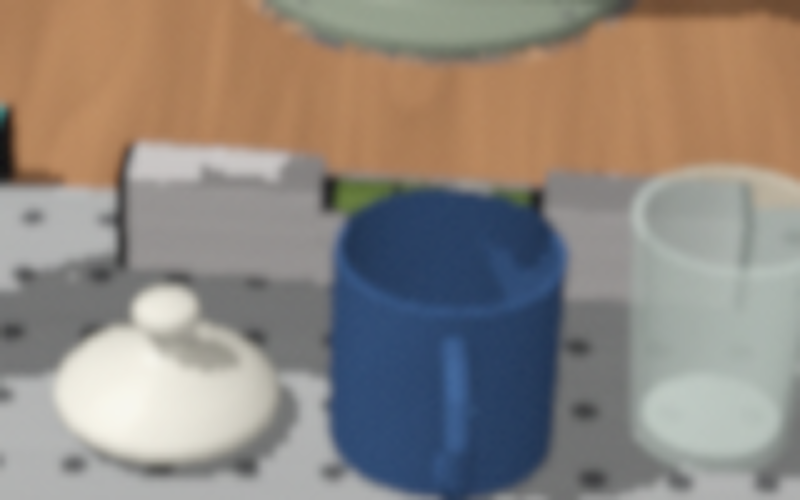

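View pics/t8.png

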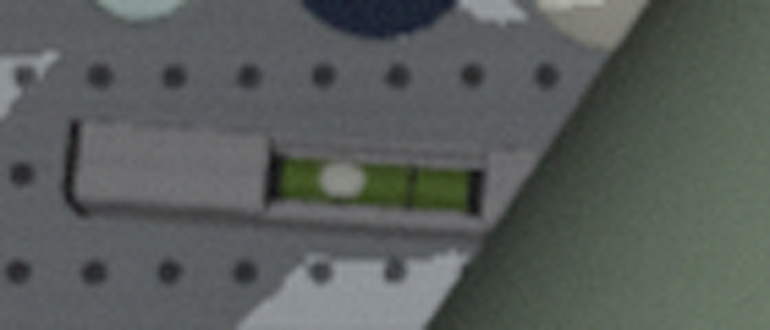

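Call:
arm_command([
  [0.0,0.001,0.0015,0,6.5],
  [0.0,0.001,0.0015,0,13],
  [0.0,0.001,0.0015,0,19.5],
  [0.0,0.001,0.0015,0,26],
  [0.0,0.001,0.0015,0,32.5],
  [0.0,0.001,0.0015,0,39],
  [0.0,0.001,0.0015,0,45.5],
  [0.0,0.001,0.0015,0,52],
  [0.0,0.001,0.0015,0,55],
  [0.0,0.001,0.0015,0,55],
])

```text
time: 8.42
tool_pos: [0.5675, -0.218, 0.1619]
tool_rot: [180.0, -0.1, 179.5]
wrist_force: [-6.3, 2.4, 2.4]
grip_width: 0.0133
```

Call:
arm_command([
  [0.0,0,0,0,0],
  [0.0,0,0,0,0],
  [0.0,0,0,0,0],
  [0.0,0,0,0,0],
  [0.0,0,0,0,0],
  [0.0,0,0,0,0],
  [0.0,0,0,0,0],
  [0.0,0,0,0,0],
  [0.0,0,0,0,0],
  [0.0,0,0,0,0],
])

```text
time: 9.25
tool_pos: [0.5675, -0.218, 0.1619]
tool_rot: [180.0, -0.1, 179.6]
wrist_force: [-6.0, 2.7, 2.7]
grip_width: 0.013
```

```bash
python3 -c "
from h import *
plan((.571,-.218,.159),-60.5)
snap('wrist','w9',(160,140,480,380),2.4)
snap('top','t9',(205,205,345,265),5.5)"
```

```text
t 9.25 pos [ 0.5675 -0.218   0.1619] rot [ 1.7997e+02 -1.2000e-01  1.7958e+02] j6 -27.5 F [-6.   2.7  2.7] M [ 0.59  1.33 -0.08] g 0.013
shift [-0.0035  0.0001  0.0029] turn -119.92
```

View pics/w9.png

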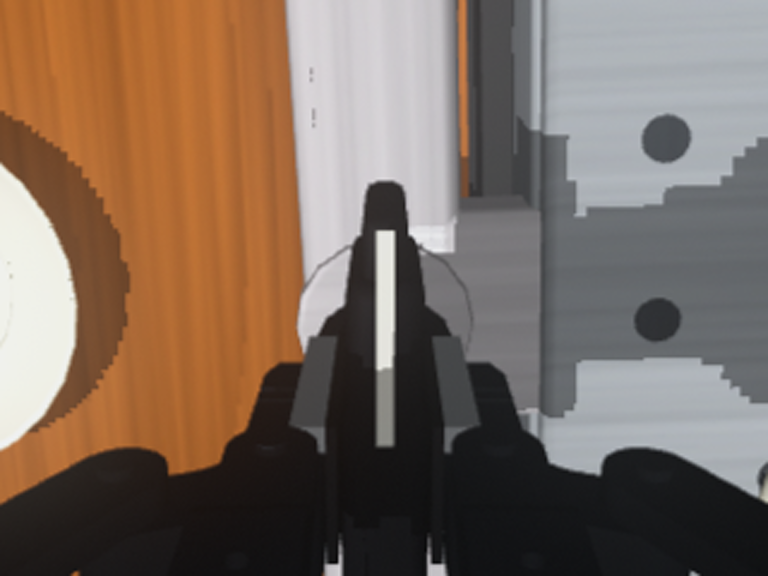

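View pics/t9.png

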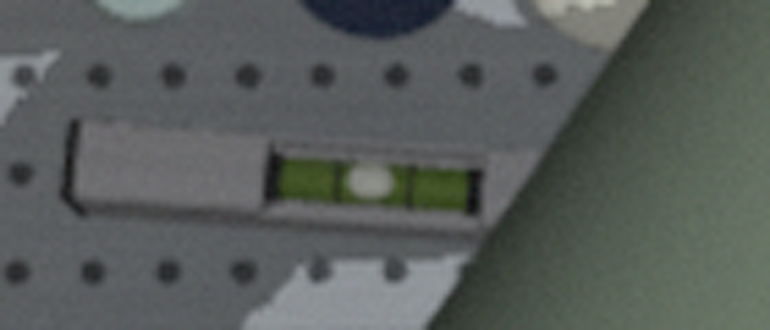

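Call:
arm_command([
  [0.0,0,0,0,5],
  [0.0,0,0,0,9],
  [0.0,0,0,0,9],
  [0.0,0,0,0,9],
  [0.0,0,0,0,9],
  [0.0,0,0,0,9],
  [0.0,0,0,0,9],
  [0.0,0,0,0,9],
  [0.0,0,0,0,9],
  [0.0,0,0,0,9],
])

```text
time: 10.18
tool_pos: [0.5676, -0.2177, 0.1619]
tool_rot: [180.0, -0.1, 170.6]
wrist_force: [-7.1, 3.4, 3.2]
grip_width: 0.0134
```

```bash
cat >> h.py <<'E'
def bubble(im):
    # im BGR top full; green-window profile along level
    hsv=cv2.cvtColor(im,cv2.COLOR_BGR2HSV); m=cv2.inRange(hsv,(30,90,40),(50,255,255)); m[:220]=0;m[260:]=0;m[:,:230]=0;m[:,310:]=0
    ys,xs=np.nonzero(m); p=np.polyfit(xs,ys,1)
    x=np.arange(xs.min()-1,xs.max()+1.01,.1)
    pr=np.mean([cv2.remap(im,x[None].astype('f4'),(np.polyval(p,x)+d)[None].astype('f4'),cv2.INTER_CUBIC)[0] for d in (-1,0,1)],0)
    return x,pr
E
python3 -c "
from h import *
plan((.571,-.218,.159),-60.5)
im=snap('top','t10',(205,205,345,265),5.5)
x,pr=bubble(im)
for i in range(0,len(x),5): print(round(x[i],1),pr[i].round())"
```

```text
t 10.18 pos [ 0.5676 -0.2177  0.1619] rot [ 1.7995e+02 -1.2000e-01  1.7059e+02] j6 -18.5 F [-7.1  3.4  3.2] M [ 0.77  1.31 -0.07] g 0.0134
shift [-0.0034  0.0003  0.0029] turn -128.91
255.0 [33. 44. 39.]
255.5 [35. 58. 48.]
256.0 [36. 70. 57.]
256.5 [36. 78. 61.]
257.0 [36. 80. 63.]
257.5 [38. 82. 65.]
258.0 [39. 82. 65.]
258.5 [38. 83. 64.]
259.0 [37. 82. 63.]
259.5 [35. 81. 63.]
260.0 [35. 81. 64.]
260.5 [36. 82. 65.]
261.0 [39. 83. 66.]
261.5 [40. 83. 65.]
262.0 [40. 82. 64.]
262.5 [38. 82. 64.]
263.0 [37. 82. 63.]
263.5 [37. 83. 65.]
264.0 [38. 83. 66.]
264.5 [39. 80. 63.]
265.0 [37. 73. 58.]
265.5 [32. 60. 47.]
266.0 [28. 53. 43.]
266.5 [29. 63. 49.]
267.0 [37. 79. 62.]
267.5 [49. 86. 72.]
268.0 [68. 94. 83.]
268.5 [ 90. 109. 102.]
269.0 [110. 122. 119.]
269.5 [123. 130. 128.]
270.0 [129. 134. 132.]
270.5 [131. 137. 135.]
271.0 [130. 137. 135.]
271.5 [132. 139. 136.]
272.0 [132. 140. 137.]
272.5 [132. 139. 137.]
273.0 [131. 137. 135.]
273.5 [132. 137. 135.]
274.0 [131. 136. 133.]
274.5 [128. 132. 132.]
275.0 [120. 127. 126.]
275.5 [112. 121. 118.]
276.0 [ 96. 112. 105.]
276.5 [67. 97. 85.]
277.0 [42. 83. 68.]
277.5 [34. 76. 60.]
278.0 [36. 72. 56.]
278.5 [33. 61. 48.]
279.0 [32. 56. 44.]
279.5 [34. 63. 50.]
280.0 [36. 75. 60.]
280.5 [37. 80. 63.]
281.0 [36. 82. 64.]
281.5 [38. 83. 66.]
282.0 [39. 83. 67.]
282.5 [37. 82. 65.]
283.0 [35. 81. 64.]
283.5 [36. 83. 64.]
284.0 [38. 83. 65.]
284.5 [39. 84. 65.]
285.0 [39. 83. 64.]
285.5 [36. 81. 63.]
286.0 [33. 80. 62.]
286.5 [35. 80. 62.]
287.0 [38. 81. 63.]
287.5 [40. 84. 67.]
288.0 [40. 84. 68.]
288.5 [39. 83. 65.]
289.0 [36. 72. 56.]
289.5 [32. 51. 40.]
290.0 [28. 31. 27.]
```

View pics/t10.png

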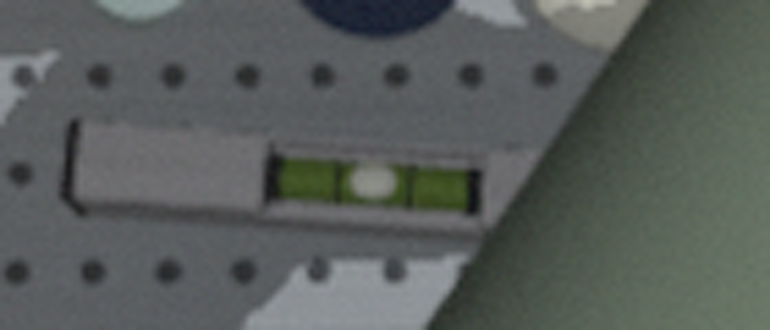

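The top view shows the bubble centred between the lines: lines at columns 266.05 and 279.0, bubble at 272.3. I'm releasing the knob and lifting clear.

Call:
arm_command([
  [0.02,0,0,0,0],
  [0.05,0,0,0,0],
  [0.05,0,0,0,0],
  [0.05,0,0,0,0],
  [0.05,0,0,-0.03,0],
  [0.05,0,0,-0.065,0],
  [0.05,0,0,-0.095,0],
  [0.03,0,0,-0.1,-5],
  [0.0,0,0,-0.1,-12],
  [0.0,0,0,-0.1,-19],
])

```text
time: 11.07
tool_pos: [0.5699, -0.2193, 0.2619]
tool_rot: [-179.9, 0.1, -170.1]
wrist_force: [0.0, -0.3, -0.4]
grip_width: 0.0141
```

```bash
python3 -c "
from h import *
plan((.513,.0714,.25),-92)
im=snap('top','t11',(150,170,400,290),3.2)
crop(im,'t11b',(205,205,345,265),5.5)"
```

```text
t 11.07 pos [ 0.5699 -0.2193  0.2619] rot [-1.7988e+02  1.5000e-01 -1.7006e+02] j6 -37.9 F [ 0.  -0.3 -0.4] M [-0.04  0.02  0.02] g 0.0141
shift [0.0059 0.2961 0.0113] turn -78.06
```

View pics/t11.png

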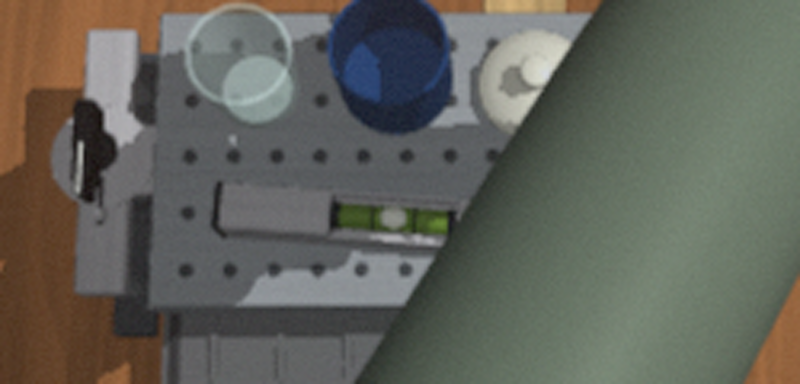

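View pics/t11b.png

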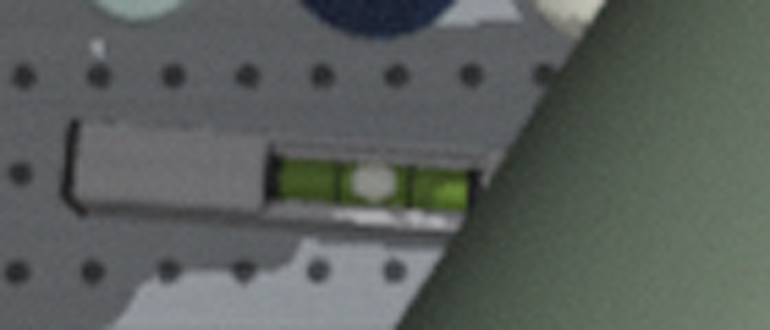

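Call:
arm_command([
  [0.0,0,0.03,0,-7],
  [0.0,0.001,0.065,0,-14],
  [0.0,0.002,0.1,0,-21],
  [0.0,0.003,0.135,0,-28],
  [0.0,0.004,0.17,0,-35],
  [0.0,0.005,0.205,0,-42],
  [0.0,0.006,0.24,0,-49],
  [0.0,0.006,0.27,0,-56],
  [0.0,0.006,0.29,0,-63],
  [0.0,0.006,0.296,0,-70],
], grip_force=30)

```text
time: 11.95
tool_pos: [0.513, 0.0751, 0.2606]
tool_rot: [-180.0, 0.1, -100.0]
wrist_force: [-0.6, -0.3, 1.1]
grip_width: 0.0
```

Call:
arm_command([
  [0.0,0,0,0.0,-4],
  [0.0,0,0,0.02,-8],
  [0.0,0,0,0.045,-8],
  [0.0,0,0,0.06,-8],
  [0.0,0,0,0.06,-8],
])

```text
time: 12.37
tool_pos: [0.5115, 0.0721, 0.1974]
tool_rot: [179.7, -0.0, -92.5]
wrist_force: [-1.0, -1.1, -0.3]
grip_width: -0.0003
```

```bash
python3 -c "
from h import *
plan((.513,.0714,.175),-92)
im=snap('wrist','w12')
im=snap('top','t12',(150,170,400,290),3.2)"
```

```text
t 12.37 pos [0.5115 0.0721 0.1974] rot [ 1.797e+02 -1.000e-02 -9.252e+01] j6 -87.6 F [-1.  -1.1 -0.3] M [-0.01  0.05  0.04] g -0.0003
shift [ 0.0007 -0.0016  0.0223] turn -0.52
```

View pics/w12.png

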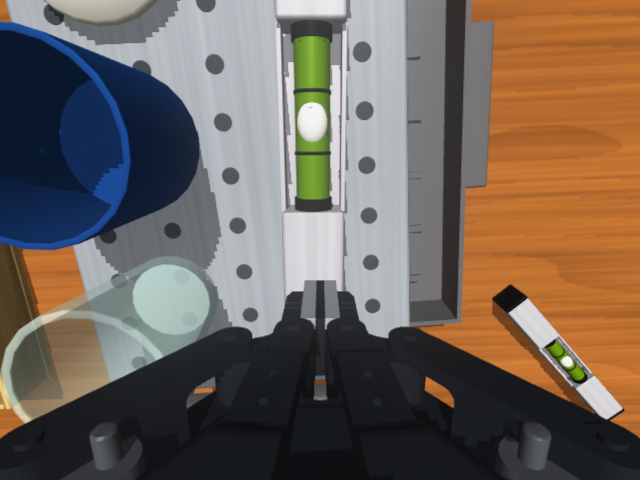

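View pics/t12.png

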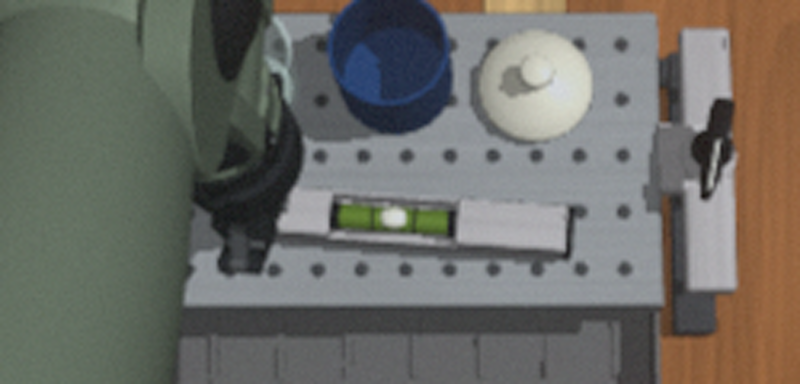

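Call:
arm_command([
  [0.0,0,-0.0016,0.008,0],
  [0.0,0,-0.0016,0.016,0],
  [0.0,0,-0.0016,0.021,0],
  [0.0,0,-0.0016,0.024,0],
  [0.0,0,-0.0016,0.025,0],
  [0.0,0,-0.0016,0.025,0],
])

```text
time: 12.97
tool_pos: [0.515, 0.072, 0.175]
tool_rot: [180.0, -0.0, -92.4]
wrist_force: [0.0, -0.0, -0.1]
grip_width: 0.0001
```

```bash
python3 -c "
from h import *
plan((.513,.0714,.171),-92)"
```

```text
t 12.97 pos [0.515 0.072 0.175] rot [179.97  -0.   -92.4 ] j6 -87.8 F [ 0.  -0.  -0.1] M [ 0.07 -0.03  0.01] g 0.0001
shift [0.0007 0.002  0.004 ] turn -0.4
```

Call:
arm_command([
  [0.0,0,0.001,0.001,0],
  [0.0,0,0.001,0.002,0],
  [0.0,0,0.001,0.003,0],
  [0.0,0,0.001,0.004,0],
  [0.0,0,0.001,0.004,0],
  [0.0,0,0.001,0.004,0],
])

```text
time: 13.47
tool_pos: [0.5142, 0.0721, 0.1713]
tool_rot: [180.0, -0.0, -92.4]
wrist_force: [-0.1, -0.2, 0.2]
grip_width: 0.0001
```

Call:
arm_command([
  [0.0,0,0,0.0005,0],
  [0.0,0,0,0.001,0],
  [0.0,0,0,0.0015,0],
  [0.0,0,0,0.002,0],
  [0.0,0,0,0.002,0],
  [0.0,0,0,0.002,0],
])

```text
time: 13.97
tool_pos: [0.5143, 0.0721, 0.17]
tool_rot: [-180.0, -0.0, -92.4]
wrist_force: [-1.3, -0.6, 5.3]
grip_width: -0.0001
```

Call:
arm_command([
  [0.0,0,0,0.0003,0],
  [0.0,0,0,0.0006,0],
  [0.0,0,0,0.0009,0],
  [0.0,0,0,0.0011,0],
  [0.0,0,0,0.0011,0],
  [0.0,0,0,0.0011,0],
])

```text
time: 14.47
tool_pos: [0.5144, 0.0721, 0.1699]
tool_rot: [-179.9, -0.0, -92.4]
wrist_force: [-3.9, -0.3, 13.1]
grip_width: 0.0002
```

Call:
arm_command([
  [0.0,0,0,0,0],
  [0.0,0,0,0,0],
  [0.0,0,0,0,0],
  [0.0,0,0,0,0],
  [0.0,0,0,0,0],
  [0.0,0,0,0,0],
  [0.0,0,0,0,0],
  [0.0,0,0,0,0],
  [0.0,0,0,0,0],
  [0.0,0,0,0,0],
])

```text
time: 15.3
tool_pos: [0.5144, 0.0721, 0.1699]
tool_rot: [-179.9, -0.0, -92.4]
wrist_force: [-4.6, -0.3, 12.9]
grip_width: 0.0
```

```bash
python3 -c "
from h import *
for i in range(3): plan((.513,.0714,.171),-92); im=snap('wrist','w13',(200,0,440,300),2)
im=snap('top','t13',(150,170,400,290),3.2)
x,pr=bubble(im)
for i in range(0,len(x),5): print(round(x[i],1),pr[i].round())"
```

```text
t 15.3 pos [0.5144 0.0721 0.1699] rot [-179.92   -0.    -92.39] j6 -87.8 F [-4.6 -0.3 12.9] M [-0.02  0.97  0.01] g 0.0
shift [ 0.0007  0.0014 -0.0011] turn -0.39
t 15.35 pos [0.5144 0.0721 0.1699] rot [-179.92   -0.    -92.39] j6 -87.8 F [-4.5 -0.1 13.3] M [-0.06  1.04 -0.06] g -0.0004
shift [ 0.0007  0.0014 -0.0011] turn -0.39
t 15.4 pos [0.5144 0.0721 0.1699] rot [-179.92   -0.    -92.38] j6 -87.8 F [-4.2  0.1 12.6] M [-0.05  0.92 -0.01] g -0.0001
shift [ 0.0007  0.0014 -0.0011] turn -0.38
255.0 [43. 64. 53.]
255.5 [45. 85. 67.]
256.0 [ 47. 104.  81.]
256.5 [ 49. 118.  91.]
257.0 [ 52. 123.  95.]
257.5 [ 52. 124.  96.]
258.0 [ 52. 123.  95.]
258.5 [ 54. 124.  97.]
259.0 [ 55. 125.  98.]
259.5 [ 54. 125.  98.]
260.0 [ 52. 124.  96.]
260.5 [ 53. 124.  97.]
261.0 [ 54. 125.  98.]
261.5 [ 54. 126.  98.]
262.0 [ 54. 126.  97.]
262.5 [ 55. 126.  97.]
263.0 [ 55. 125.  97.]
263.5 [ 54. 127.  99.]
264.0 [ 53. 126.  98.]
264.5 [ 54. 121.  94.]
265.0 [ 53. 112.  87.]
265.5 [49. 95. 75.]
266.0 [46. 88. 70.]
266.5 [ 45. 103.  80.]
267.0 [ 51. 123.  95.]
267.5 [ 59. 128. 100.]
268.0 [ 77. 131.
[... 303 characters left out ...]
.]
275.0 [208. 210. 205.]
275.5 [198. 203. 197.]
276.0 [171. 188. 178.]
276.5 [127. 166. 149.]
277.0 [ 84. 142. 119.]
277.5 [ 59. 124.  99.]
278.0 [ 51. 109.  86.]
278.5 [45. 91. 73.]
279.0 [47. 84. 69.]
279.5 [48. 96. 77.]
280.0 [ 51. 115.  90.]
280.5 [ 53. 123.  95.]
281.0 [ 55. 126.  97.]
281.5 [ 55. 126.  98.]
282.0 [ 54. 125.  98.]
282.5 [ 54. 126.  98.]
283.0 [ 55. 127.  99.]
283.5 [ 55. 127.  98.]
284.0 [ 56. 127.  98.]
284.5 [ 56. 126.  98.]
285.0 [ 56. 126.  97.]
285.5 [ 55. 125.  97.]
286.0 [ 55. 125.  98.]
286.5 [ 55. 125.  97.]
287.0 [ 56. 125.  97.]
287.5 [ 56. 127.  99.]
288.0 [ 55. 125.  99.]
288.5 [ 55. 123.  96.]
289.0 [ 54. 107.  85.]
289.5 [47. 71. 61.]
290.0 [41. 39. 39.]
```

View pics/w13.png

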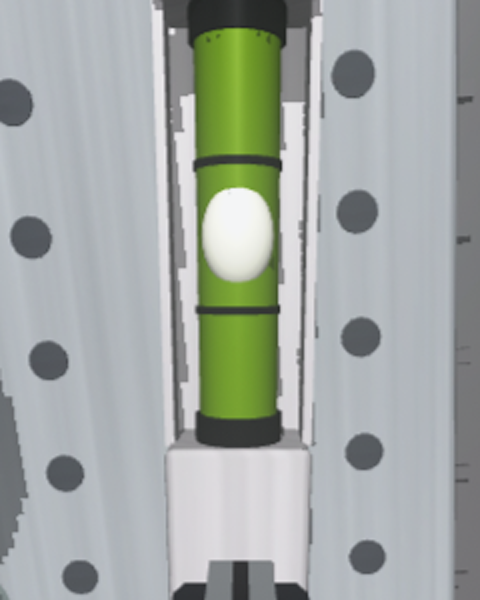

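View pics/t13.png

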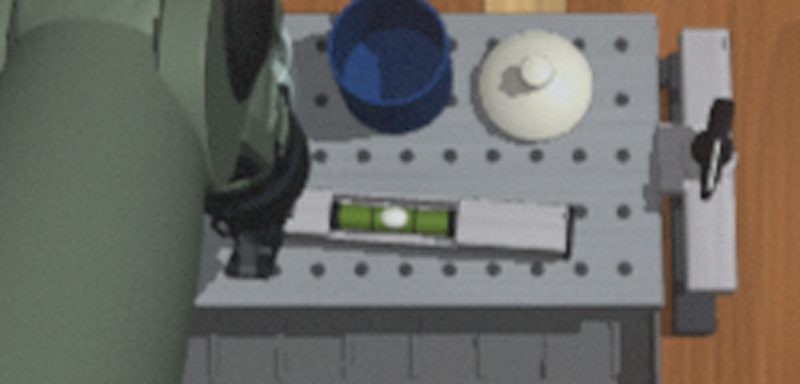

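The wrist view has the bubble's middle at row 235, midway between the lines at rows 160 and 310. In the top view the bubble is at column 272.4 and the line midpoint at 272.5. The push is steady at about 13 N, so I'm handing in.

```bash
python3 -c "
from bench import *
print(hand_in())"
```

```text
the job is handed in; nothing more can be done
None
```

I turned the sink-end knob about 68° counter-clockwise onto its index and turned the far knob about 129° clockwise until the bubble centred. I then pressed the level down with closed fingertips on its sink-side flat and handed in at about 15.5 s, still pressing.

- **Bubble:** while pressing, it was within about 0.5 mm of the middle in both the top and wrist views.
- **Push:** it held steady at about 13 N, with about 4.5 N sideways (friction). The contact force itself isn't reported, so this is the wrist reading.
- **Sink-end knob:** the nose was on the index within about 2° after I let go. I didn't measure it again, because the arm hid it in the last picture.
- **Surroundings:** in the last top view the mug and teapot lid were where they started. The arm mostly hid the tumbler, and the spatula, lid rest and saucer weren't rechecked, but the arm showed no unexpected contact force.
- **Shelf tilt:** I judged this only from the bubble. Tilt across the shelf (front to back) was not measured.

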